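# Stain blood smears and hang the slide rack to drain

### The job

Slide the steel drip tray across the bench until it is centred under the hook of the stand. Then pick up the slide rack, dip it right down into the open staining jar for a good second, lift it out and hang it by its handle on the hook over the tray, and finally press the start key of the bench timer. Leave both jars and the slide box standing where they are.

Things in the scene. Friction and masses are not known exactly. Their poses are not given: they have to be found in the camera images.
- rack: White plastic slide rack, loose, 0.16 kg, full of upright glass slides, 170 mm tall with its handle. Origin: centre of its underside; z up, y its long side. Footprint 46 mm in x, 67 mm in y; slides reach z = 84 mm. On top, at z = 134 to 170 mm, the handle's flat grip tab: 10 mm in x (pinch it so), 28 mm in y, on the rack's axis. Same after a half turn.
- rack_eye (a point): Top of the window in the rack's handle, 130 mm above the rack's underside, on its axis: this rests on the hook. The window is 57 mm wide in the rack's y, from the slides (z = 84) up to a hanger-shaped bar below the grip tab (underside at 130 mm in the middle, 120 mm at the sides, 10 mm in x), so it centres itself. A hook goes through along the rack's x.
- jar: Open staining jar, rectangular, white plastic, empty, loose, 0.4 kg: 72 mm in x, 94 mm in y, 92 mm tall; walls and floor 3 mm, mouth 66 x 88 mm; a thin collar round the rim. Origin: centre of its underside, z up. The rack goes in with its y along the jar's y, either way round, with 10 mm of play each side.
- covered_jar: A second staining jar of the same size with its cover on (80 x 102 mm, top of its ridge grip at 113 mm). Not used. Origin: centre of its underside.
- stand: Short retort stand, fixed. Origin: foot of its upright rod (12 mm thick, 260 mm tall). A hook arm is clamped to the rod (block 26 mm wide, z 200 to 230 mm) and points along the stand's -x, towards the robot. The base plate (12 mm thick) lies from x = -12 to +108 mm of it, so the bench under the hook is bare.
- hook_seat (a point): Top of the hook's seat, 215 mm above the bench, 100 mm from the rod along the stand's -x. The hook is 6 mm round bar, level from 85 to 115 mm off the rod; farther out its tip turns up, ending 132 mm off the rod at z = 229 mm; nearer the rod the bar lies 5 mm higher. What hangs on it has its window across the bar.
- tray: Stainless drip tray, open, loose, 0.35 kg: 130 mm in x, 150 mm in y, 28 mm tall, walls and floor 3 mm. Origin: centre of its underside, z up. It starts on the bench some 150 mm left or right of the hook (along the stand's y), roughly parallel to the stand; a push of a few newtons slides it.
- slide_box: Closed slide storage box, grey and white plastic, 85 x 98 x 34 mm, loose, on the other side of the hook from the tray. Not used. Origin: centre of its underside.
- timer_start_top (a point): Centre of the top face of the timer's round black start key (24 mm across), which is on top of a low grey bench timer (66 x 84 x 26 mm, fixed). It is pressed straight down.
- timer_start (a joint): Travel of the start key: 0 up, 0.006 m fully down; a spring takes 4 N to push it fully down and brings it back.
Things that resemble listed ones, but are neither listed nor needed, are in the scene too. What is meant by the tray is not orange or red, and is the larger of those in its own colour.

How it is judged:
On the way, in this order (a step that is already met when the one before it is completed fails the run):
1. the drip tray lies centred under the hook, pushed and left there (x of hook_seat in the frame of tray between -0.035 and 0.035 m and y of hook_seat in the frame of tray between -0.04 and 0.04 m and height (world z) of tray below 0.006 m and linear speed of tray below 0.02 m/s), for 0.2 s.
2. the rack is down in the open jar, upright, its underside within 35 mm of the jar's, for 0.8 s (z of rack in the frame of jar below 0.035 m and horizontal distance between rack and jar below 0.025 m and angle between rack's own z axis and vertical below 0.25 rad), for 0.8 s.
3. the rack hangs by its handle on the hook, let go (distance between rack_eye and hook_seat below 0.025 m and contact force between rack and stand above 0.6 N and contact force between the fingers and rack below 0.1 N and angle between rack's own z axis and vertical below 0.25 rad), for 0.3 s.
4. the timer's start key is pressed down by 4 mm or more (value of joint timer_start above 0.004 m), for 0.05 s.
At the end, for the whole second after the job is handed in: The rack hangs at rest from the hook by its handle (handle within 25 mm of the hook's seat, tilted less than 0.25 rad), the tray lies flat on the bench with the hook over its middle (within 35 mm in the tray's x, 40 mm in its y), the jar stands upright and the start key has been pressed and let up (distance between rack_eye and hook_seat below 0.025 m and contact force between rack and stand above 0.6 N and angle between rack's own z axis and vertical below 0.25 rad and linear speed of rack below 0.03 m/s and angular speed of rack below 0.5 rad/s and x of hook_seat in the frame of tray between -0.035 and 0.035 m and y of hook_seat in the frame of tray between -0.04 and 0.04 m and height (world z) of tray below 0.006 m and angle between jar's own z axis and vertical below 0.1 rad and value of joint timer_start below 0.002 m); the robot touches nothing.
It fails at once if the open jar is shoved more than 30 mm or tipped (distance of jar from where it was at the start of the episode above 0.03 m or angle between jar's own z axis and vertical above 0.35 rad).
It fails at once if the covered jar or the slide box is shifted more than 25 mm (distance of any of covered_jar, slide_box from where it was at the start of the episode above 0.025 m).
It also fails if it takes over 72 s, if anything falls off the work surface, if the arm or the gripper's body presses on something with over 40 N, if the wrist force passes 120 N, or if a joint passes its speed limit or range.

### The arm

A 6-joint arm with a two-finger parallel gripper is mounted at the origin on the work surface. World frame = base frame: x ahead of the robot, y to its left, z up, the work surface at z = 0. Lengths are in m, angles in rad, forces in N, time in s.
With the tool pointing down it reaches from about 0.275 to 0.875 m from the base axis. Payload 12.5 kg.
Tool frame: the origin (TCP) lies at the very end of the fingers, on their centre line; the grasp point (between the pads) lies 19 mm behind it; z points along the fingers, y is the line along which they close (so a half turn about z gives the same grasp; the last joint's range is limited). The gripper opens to 85 mm and grips with 20 to 120 N. Pads are 22 mm wide; open, the fingers measure 114 mm over their backs; the gripper's body (76 mm by 85 mm) begins 54 mm behind the grasp point. The pads swing forward as they close: fully open they stand 13 mm farther back than shut.
Start: joints at [-1.295, 0.351, 1.652, -0, 1.139, -0.085], TCP at [0.194, -0.515, 0.231] pointing down, gripper open.
Joint ranges: [-2.75, 2.75], [-0.79, 2.1], [0.01, 2.65], [-1.57, 4.71], [0.07, 3.14], [-2.87, 2.87]. Speed limits (rad/s): [2.22, 2.22, 2.79, 3.14, 3.14, 3.14].

### API

Orientations are given as a 3x3 rotation matrix whose columns are the frame's x, y, z axes.
In Python, from bench import manip gives the robot as it stands. Calls block until the motion is done:
- manip.move_ptp(position, orientation): joint-space move of the TCP to a pose.
- manip.move_l(position, attitude=None, max_speed=0.15): straight line of the TCP; attitude=None keeps the orientation; max_speed is the mean speed in m/s.
- manip.move_j(angles): joint-space move.
- manip.set_gripper(opening, effort=None): opening from 0.0 (shut) to 1.0 (fully open); effort is the grip in N (None keeps the last); returns when the fingers have stopped.
- manip.dwell(seconds).
- manip.inverse_kinematics(position, orientation): joint angles nearest the present ones, or None.
- manip.grab_frame(name): name is "side" or "top" or "wrist"; returns (picture, depth): 384x512x3 uint8, red, green, blue; 384x512 float32, m along the optical axis (not along the pixel's ray), 0 where there is no reading.
- manip.get_calibration(name): a dict with "camera_matrix" (3x3 intrinsics, pixels), "R" (3x3) and "t" (3): a world point X has camera coordinates R X + t. Camera axes: x right, y down, z forward; pixel columns grow to the right and rows downward; lengths in m; the calibration is good to about 2 mm. The wrist camera is an equidistant fisheye: a pixel r from the principal point sees the ray r / f radians off the axis. A picture is of the moment at which its call begins: read the wrist's pose just before it. get_calibration takes no time and is no camera call; for the wrist camera it gives the pose at the moment of the call.
A pose or a line that the arm cannot do raises manip.Unreachable and nothing moves.
- manip.sign_off(): hands the job in; it is judged then, once.
Trained networks look in the newest picture that a camera, given by its name, has taken for a name from the list of things; names that differ only in an ending like _2 or _b are one class to them, and where a whole thing is asked for, a point or a joint stands for the part that bears it (a point fixed in the world has none). Each returns a list of dicts, best first, with "confidence" (0 to 1); they miss things now and then, are a little off and sometimes report something else, mostly with a low value. They report only what shows in the picture. A call takes as long as a camera call. They do not tell look-alikes from the thing itself.
- manip.look_for(camera, name): "at" ([x, y, z] in m, in world coordinates, good to about 4 mm: the middle of the surface that is visible of it).
Readings, each from a call of its own:
- manip.current_time(): time.
- manip.current_qpos(): joint angles.
- manip.current_joint_vel(): joint speeds.
- manip.current_joint_torque(): joint torques, N m.
- manip.current_ee_pos(): TCP position.
- manip.current_tcp_rot(): TCP orientation.
- manip.current_force(): force on the tool from outside, world axes, zero at the start.
- manip.current_ft_torque(): the same for the moment, N m.
- manip.current_grip_width(): opening from 0.0 (shut) to 1.0 (fully open).
- manip.current_grip_force(): force on a finger pad.
Only numpy, scipy, OpenCV 4.12 (cv2) and the standard library are available. Lean on these libraries where they do the work, as an engineer would, in place of code of your own. Each camera call takes 0.05 s, during which the arm holds its last target. There are 200 camera calls.

## Working session

There is one attempt and no reset: what is moved stays moved. The work goes in short steps, each a Python script; the robot and the scene stay as the last script left them, time stands still between calls to the robot, and variables do not carry over. Pictures are saved under pics/ and viewed, at most 14 in all, crops included, and the job is handed in when it is done.

```bash
mkdir -p pics; python3 - <<'E'
from bench import manip
import cv2,numpy as np
ims=[]
for c in ["top","side"]:
    p,d=manip.grab_frame(c); cv2.imwrite(f"pics/{c}0.png",p[:,:,::-1]); np.savez(f"{c}0.npz",p=p,d=d)
    k=manip.get_calibration(c); print(c,k["camera_matrix"].round(1).tolist(),k["R"].round(3).tolist(),k["t"].round(3).tolist())
    K,R,t=k["camera_matrix"],k["R"],k["t"]
    for n in ["rack","jar","covered_jar","stand","tray","slide_box","timer_start","timer_start_top","hook_seat","rack_eye"]:
        try:
            for r in manip.look_for(c,n)[:5]:
                x=np.array(r["at"]);u=K@(R@x+t);print(n,round(r["confidence"],2),x.round(3),(u[:2]/u[2]).round())
        except Exception as e: print(n,e)
print(manip.current_time())
E
```

```text
top [[430.1, 0.0, 252.9], [0.0, 430.1, 197.0], [0.0, 0.0, 1.0]] [[0.024, -1.0, -0.017], [-0.998, -0.022, -0.063], [0.063, 0.018, -0.998]] [-0.094, 0.492, 1.498]
rack 0.56 [0.441 0.089 0.054] [202. 210.]
jar 0.95 [0.398 0.304 0.024] [142. 222.]
covered_jar 0.92 [ 0.433 -0.113  0.099] [261. 214.]
stand 0.77 [0.739 0.006 0.008] [230. 128.]
stand 0.53 [0.403 0.306 0.028] [141. 220.]
tray 0.96 [ 0.38  -0.522  0.003] [377. 232.]
tray 0.83 [ 0.571 -0.354  0.002] [330. 177.]
tray 0.72 [ 0.227 -0.372  0.004] [334. 275.]
tray 0.65 [ 0.643 -0.154  0.006] [274. 156.]
slide_box 0.97 [0.59  0.152 0.035] [186. 168.]
hook_seat 0.69 [0.742 0.012 0.014] [228. 127.]
side [[474.8, 0.0, 259.4], [0.0, 474.8, 195.9], [0.0, 0.0, 1.0]] [[-0.974, -0.228, 0.021], [-0.14, 0.523, -0.841], [0.18, -0.821, -0.541]] [0.461, 0.226, 1.499]
rack 0.69 [0.437 0.127 0.052] [262. 257.]
rack 0.3 [ 0.644 -0.163  0.006] [224. 208.]
jar 0.59 [0.406 0.3   0.057] [259. 298.]
jar 0.41 [0.593 0.168 0.032] [209. 263.]
covered_jar 0.64 [ 0.427 -0.072  0.08 ] [278. 214.]
stand 0.93 [0.724 0.018 0.012] [186. 232.]
tray 0.84 [ 0.388 -0.525  0.01 ] [308. 169.]
tray 0.79 [ 0.575 -0.362  0.004] [255. 184.]
tray 0.77 [ 0.646 -0.165  0.008] [224. 208.]
tray 0.71 [0.44  0.122 0.057] [261. 255.]
tray 0.61 [ 0.279 -0.376  0.005] [330. 192.]
slide_box 0.68 [0.594 0.167 0.034] [209. 262.]
hook_seat 0.91 [0.723 0.014 0.012] [187. 232.]
rack_eye 0.95 [0.44  0.123 0.057] [261. 255.]
1.1
```

View pics/top0.png

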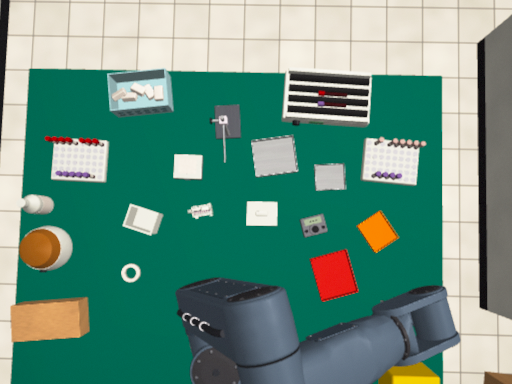

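View pics/side0.png

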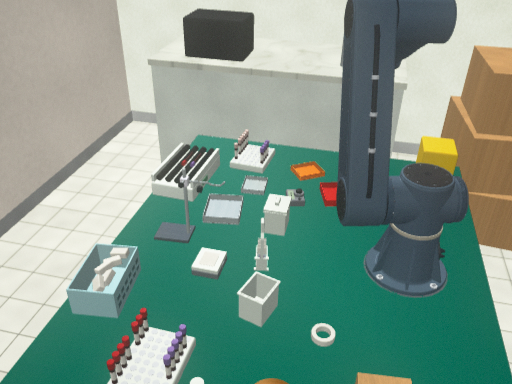

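The top view shows four trays: a large steel one at (274,156), a small steel one at (330,177), orange at (378,231) and red at (333,275). The large steel one fits, being neither orange nor red and the larger of its colour. The rack is at (202,211), the open jar at (142,220), the covered jar at (262,213), the stand at (226,122) with its hook pointing down-image to (225,162), the slide box at (187,167) and the timer at (314,225).

```bash
cat > h.py <<'E'
from bench import manip
import numpy as np, cv2
def cloud(c,d):
    k=manip.get_calibration(c);K,R,t=k["camera_matrix"],k["R"],k["t"]
    v,u=np.mgrid[:d.shape[0],:d.shape[1]]
    P=np.stack([(u-K[0,2])/K[0,0]*d,(v-K[1,2])/K[1,1]*d,d],-1)
    return (P-t)@R
E
python3 - <<'E'
from h import *
W={}
for c in ["top","side"]:
    z=np.load(c+"0.npz");W[c]=(z["p"],cloud(c,z["d"]),z["d"])
p,X,d=W["top"]
cv2.imwrite("pics/crop1.png",cv2.resize(p[95:255,110:350,::-1],None,fx=3.3,fy=3.3,interpolation=cv2.INTER_CUBIC))
def rect(c,name,x0,x1,y0,y1,z0,z1):
    p,X,d=W[c];m=(d>0)&(X[...,0]>x0)&(X[...,0]<x1)&(X[...,1]>y0)&(X[...,1]<y1)&(X[...,2]>z0)&(X[...,2]<z1)
    q=X[m]
    if len(q)<3: print(c,name,len(q));return
    r=cv2.minAreaRect((q[:,:2]*1000).astype(np.float32))
    print(c,name,len(q),"mean",q.mean(0).round(4),"rect",np.round(r[0],1),np.round(r[1],1),round(r[2],1),"z95",np.percentile(q[:,2],[5,50,95]).round(3))
for c in W:
    rect(c,"bench",.45,.55,-.28,-.2,-.05,.05)
    rect(c,"tray",.53,.75,-.25,-.06,.012,.04)
    rect(c,"jarrim",.33,.47,.23,.37,.07,.11)
    rect(c,"racktab",.38,.5,.05,.18,.12,.2)
    rect(c,"rackbody",.38,.5,.05,.18,.02,.1)
    rect(c,"cov",.36,.5,-.19,-.03,.06,.13)
    rect(c,"box",.53,.66,.09,.24,.02,.05)
    rect(c,"hook",.5,.72,-.06,.07,.17,.26)
    rect(c,"rod",.66,.8,-.06,.07,.1,.3)
    rect(c,"base",.65,.86,-.08,.1,.006,.02)
    rect(c,"timer",.33,.45,-.31,-.18,.012,.028)
    rect(c,"key",.33,.45,-.31,-.18,.028,.06)
E
```

```text
top bench 632 mean [ 4.995e-01 -2.397e-01  1.000e-04] rect [ 500.2 -239.3] [96.9 78.8] 0.9 z95 [-0.006  0.     0.006]
top tray 218 mean [ 0.6453 -0.1589  0.0247] rect [ 657.4 -161.3] [164.6 172.4] 8.4 z95 [0.014 0.025 0.033]
top jarrim 253 mean [0.4041 0.2958 0.0892] rect [405.  292.4] [103.4  78.6] 73.0 z95 [0.075 0.091 0.097]
top racktab 74 mean [0.441  0.0934 0.1481] rect [440.9  96.2] [11.  67.4] 12.9 z95 [0.125 0.137 0.173]
top rackbody 146 mean [0.4388 0.0902 0.0541] rect [441.   94.7] [35.8 66.3] 11.2 z95 [0.025 0.051 0.081]
top cov 749 mean [ 0.4341 -0.1129  0.1008] rect [ 432.9 -112.7] [79.6 99.7] 1.3 z95 [0.095 0.1   0.109]
top box 686 mean [0.5928 0.1491 0.034 ] rect [593.5 150.5] [100.6  85.9] 89.8 z95 [0.028 0.034 0.04 ]
top hook 175 mean [0.6817 0.0163 0.2252] rect [651.9  25.7] [134.8  52.4] 1.2 z95 [0.213 0.225 0.251]
top rod 160 mean [0.706  0.018  0.2193] rect [696.   28.6] [53.1 65.5] 83.1 z95 [0.137 0.227 0.258]
top base 706 mean [0.7629 0.0123 0.0116] rect [754.3  10.4] [210.4 176. ] 1.1 z95 [0.007 0.012 0.017]
top timer 177 mean [ 0.3996 -0.2754  0.0242] rect [ 
[... 733 characters left out ...]
0948  0.0936] rect [ 438.7 -112.4] [ 79.9 115. ] 0.2 z95 [0.065 0.099 0.108]
side box 685 mean [0.5956 0.1591 0.0335] rect [596.9 151.3] [103.7  88.3] 90.0 z95 [0.023 0.034 0.038]
side hook 202 mean [0.6876 0.0203 0.22  ] rect [661.9   9.2] [142.4  50.9] 22.6 z95 [0.187 0.22  0.247]
side rod 261 mean [0.7122 0.0218 0.1999] rect [704.4  19.3] [76.6 46.2] 44.4 z95 [0.113 0.219 0.253]
side base 631 mean [0.7606 0.0186 0.0124] rect [749.4   1.9] [171.4 190. ] 87.4 z95 [0.008 0.012 0.017]
side timer 110 mean [ 0.3962 -0.2699  0.0225] rect [ 399.8 -283.3] [58.6 78. ] 26.4 z95 [0.014 0.024 0.028]
side key 99 mean [ 0.3962 -0.2868  0.0362] rect [ 404.4 -281.5] [64.3 61.1] 9.6 z95 [0.028 0.036 0.048]
```

View pics/crop1.png

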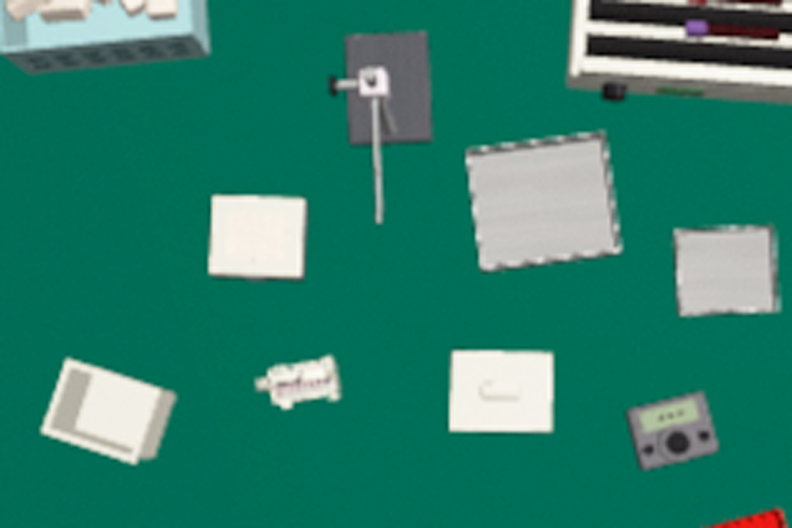

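The crop confirms the large steel tray at crop (543,200), right of the hook, with the small one at (727,270). The start key is the big black disc at (678,443), with smaller keys beside it. Next I compute exact poses.

```bash
cat >> h.py <<'E'
def ray(c,uv,z):
    k=manip.get_calibration(c);K,R,t=k["camera_matrix"],k["R"],k["t"]
    C=-R.T@t;r=R.T@np.linalg.inv(K)@[uv[0],uv[1],1.]
    return C+r*(z-C[2])/r[2]
def down(a):
    return np.array([[-np.sin(a),np.cos(a),0],[np.cos(a),np.sin(a),0],[0,0,-1.]]).T
E
python3 - <<'E'
from h import *
cr=lambda u,v:(110+(u+.5)/3.3-.5,95+(v+.5)/3.3-.5)
c=np.array([ray("top",cr(*q),.028) for q in [(466,148),(604,132),(622,250),(482,271)]])
print("tray",c.mean(0).round(4),"edges",[(np.round(np.linalg.norm(c[i]-c[i-1]),4),np.degrees(np.arctan2(*(c[i]-c[i-1])[[1,0]])).round(1)) for i in range(4)])
print("key",ray("top",cr(678,443),.034).round(4))
b=np.array([ray("top",cr(*q),.012) for q in [(346,35),(427,31),(432,143),(348,143)]]);print("base",b.round(4).tolist())
for n,q,z in [("tip",(379,222),.229),("seat?",(378,180),.215),("nearrod",(375,105),.219),("rodtop",(372,74),.26)]: print(n,ray("top",cr(*q),z).round(4))
z=np.load("top0.npz");X=cloud("top",z["d"]);
s=np.load("side0.npz");Y=cloud("side",s["d"])
for n,P,d in (("top",X,z["d"]),("side",Y,s["d"])):
    m=(d>0)&(abs(P[...,1]-.015)<.025)&(P[...,0]>.55)&(P[...,0]<.72)&(P[...,2]>.195)&(P[...,2]<.245)
    q=P[m]
    for x in np.arange(.57,.72,.01):
        w=q[abs(q[:,0]-x)<.005]
        if len(w): print(n,round(x,3),len(w),np.median(w,0).round(4))
    m=(d>0)&(abs(P[...,1]-.015)<.04)&(P[...,0]>.68)&(P[...,0]<.8)&(P[...,2]>.24); print("rod top",P[m].mean(0).round(4))
    m=(d>0)&(abs(P[...,0]-.44)<.04)&(abs(P[...,1]-.095)<.05)&(P[...,2]>.145); q=P[m];print("tab",len(q),q.mean(0).round(4),q.min(0).round(4),q.max(0).round(4))
    m=(d>0)&(abs(P[...,0]-.395)<.02)&(abs(P[...,1]+.28)<.03)&(P[...,2]>.026); q=P[m];print("timer top",np.percentile(q[:,2],[5,25,50,75,95]).round(4))
print(z["d"].shape, z["d"][229,313:319], X[229,313:319,2].round(3), X[227:233,315].round(3).tolist())
u=s["p"]; cv2.imwrite("pics/side_crop.png",cv2.resize(u[150:270,170:330,::-1],None,fx=5,fy=5,interpolation=cv2.INTER_CUBIC))
E
```

```text
tray [ 0.6411 -0.1549  0.028 ] edges [(np.float64(0.1328), np.float64(8.7)), (np.float64(0.1478), np.float64(-82.2)), (np.float64(0.1277), np.float64(-170.4)), (np.float64(0.1498), np.float64(99.8))]
key [ 0.3873 -0.3004  0.034 ]
base [[0.8195, 0.062, 0.012], [0.8256, -0.0257, 0.012], [0.7031, -0.0342, 0.012], [0.7013, 0.0564, 0.012]]
tip [0.585  0.0018 0.229 ]
seat? [0.6264 0.005  0.215 ]
nearrod [0.6962 0.0094 0.219 ]
rodtop [0.7152 0.0092 0.26  ]
top 0.58 1 [0.5849 0.0064 0.2279]
top 0.59 5 [0.5887 0.0042 0.2235]
top 0.6 5 [0.5994 0.0055 0.2155]
top 0.61 8 [0.6106 0.0069 0.2134]
top 0.62 6 [0.6207 0.007  0.2135]
top 0.63 6 [0.6297 0.0071 0.2173]
top 0.64 7 [0.6385 0.0085 0.2202]
top 0.65 7 [0.651  0.0063 0.2177]
top 0.66 5 [0.6599 0.0088 0.2193]
top 0.67 6 [0.67   0.0111 0.2189]
top 0.68 8 [0.6809 0.0114 0.2194]
top 0.69 6 [0.6911 0.0118 0.219 ]
top 0.7 26 [0.7016 0.013  0.2236]
top 0.71 37 [0.7097 0.0189 0.2282]
top 0.72 10 [0.7172 0.007  0.229 ]
rod top [0.7129 0.0123 0.2568]
tab 35 [0.441  0.0943 0.1677] [0.4354 0.0809 0.1451] [0.4486 0.1091 0.1763]
timer top [0.0265 0.0285 0.0
[... 217 characters left out ...]
18 0.219 ]
side 0.65 5 [0.652  0.0091 0.2193]
side 0.66 6 [0.6606 0.0108 0.2202]
side 0.67 6 [0.6697 0.0141 0.2198]
side 0.68 6 [0.6797 0.0135 0.2209]
side 0.69 6 [0.6902 0.012  0.2191]
side 0.7 15 [0.704  0.0171 0.2191]
side 0.71 44 [0.7093 0.0222 0.2222]
side 0.72 20 [0.7164 0.023  0.2291]
rod top [0.7168 0.0179 0.2532]
tab 43 [0.4438 0.1024 0.1644] [0.438  0.085  0.1465] [0.4511 0.1128 0.1727]
timer top [0.0264 0.0282 0.034  0.0413 0.0479]
(384, 512) [1.4683954 1.4700594 1.4695791 1.46715   1.4683468 1.4726565] [0.048 0.047 0.047 0.049 0.048 0.044] [[0.394, -0.299, 0.044], [0.39, -0.298, 0.046], [0.387, -0.298, 0.047], [0.384, -0.299, 0.046], [0.38, -0.298, 0.051], [0.377, -0.298, 0.049]]
```

View pics/side_crop.png

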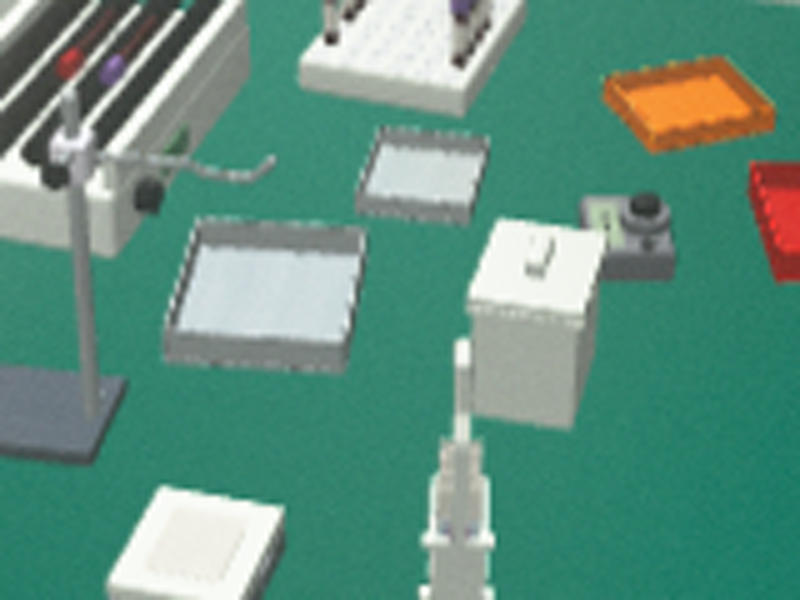

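The side crop confirms the large steel tray at (265,295), with the hook tip at (270,160) and the key's domed top at (645,205), so the heights are consistent. Hook seat is about (0.6155, 0.0075, 0.215) with stand yaw about 3.3°. The tray is at (0.642, -0.154) with yaw 8.7°, and pushing along its own y brings it right under the hook.

```bash
cat >> h.py <<'E'
SEAT=np.array([.6155,.0075,.215]); SY=np.radians(3.3)
def best(pos,a):
    "yaw a or a+pi with the smaller wrist turn"
    o=[(abs(q[5]),R) for R in (down(a),down(a+np.pi)) if (q:=manip.inverse_kinematics(pos,R)) is not None]
    return min(o,key=lambda t:t[0])[1]
E
python3 - <<'E'
from h import *
a=np.radians(8.7);n=np.array([-np.sin(a),np.cos(a),0]);T=np.array([.6425,-.154,0])
k=manip.get_calibration("wrist");R0=manip.current_tcp_rot()
print("cam in tool",(R0.T@(-k["R"].T@k["t"]-manip.current_ee_pos())).round(3))
s=T-n*.120; e=T+n*.155-n*.086
for A in (a,a+np.pi):
    print([None if (q:=manip.inverse_kinematics(p+[0,0,.006],down(A))) is None else q.round(2) for p in (s,e)])
R=best(s+[0,0,.12],a)
manip.set_gripper(.75)
manip.move_ptp(s+[0,0,.12],R)
manip.move_l(s+[0,0,.006],max_speed=.15)
manip.move_l(e+[0,0,.006],max_speed=.09)
print(manip.current_force().round(1),manip.current_ee_pos().round(4),manip.current_time())
manip.move_l(e-n*.05+[0,0,.006]); manip.move_l(e-n*.05+[0,0,.2],max_speed=.25)
p,d=manip.grab_frame("top");cv2.imwrite("pics/t1.png",cv2.resize(p[95:255,110:350,::-1],None,fx=3.3,fy=3.3,interpolation=cv2.INTER_CUBIC))
for c in ("top","side"):
    if c=="side": manip.grab_frame(c)
    for r in manip.look_for(c,"tray"): print(c,np.round(r["at"],3),round(r["confidence"],2))
print(manip.current_time())
E
```

```text
cam in tool [ 0.075  0.    -0.142]
[array([-0.46,  0.9 ,  1.3 , -0.  ,  0.94, -0.61]), array([-0.21,  0.79,  1.54, -0.  ,  0.81, -0.36])]
[array([-0.46,  0.9 ,  1.3 , -0.  ,  0.94,  2.53]), array([-0.21,  0.79,  1.54, -0.  ,  0.81,  2.78])]
[-0.2  0.1  0.5] [ 0.632  -0.0859  0.0059] 6.55
top [ 0.381 -0.523  0.001] 0.88
top [ 0.572 -0.354  0.001] 0.77
top [0.621 0.033 0.007] 0.72
top [ 0.226 -0.372  0.003] 0.61
side [ 0.576 -0.36   0.003] 0.95
side [ 0.387 -0.527  0.007] 0.95
side [ 0.254 -0.371  0.001] 0.86
side [ 0.62  -0.011  0.008] 0.58
side [ 0.424 -0.073  0.082] 0.54
8.1583
```

View pics/t1.png

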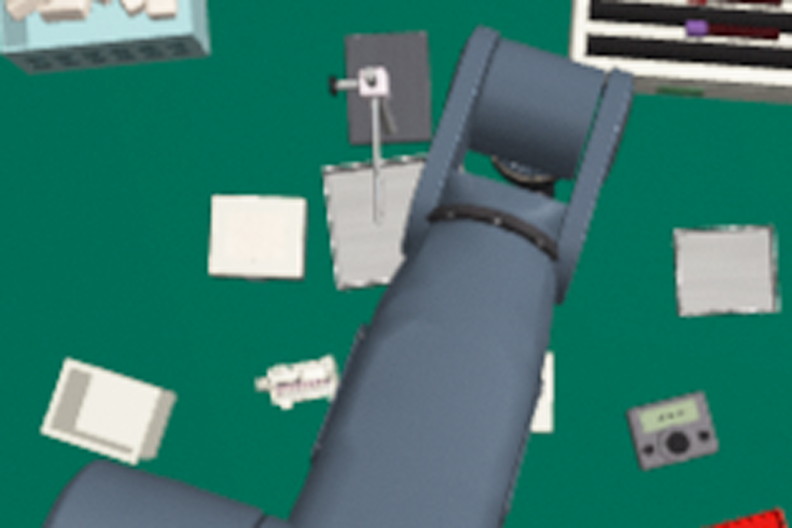

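The tray now lies under the hook at about (0.620, -0.003), left edge at crop x≈331, well within tolerance. Next I grasp the rack and dip it.

```bash
python3 - <<'E'
from h import *
G=np.array([.4425,.0965,0]);J=np.array([.4065,.292,0]);u=np.array([np.cos(SY),np.sin(SY),0])
for off in (0,np.pi): print(off,[None if (q:=manip.inverse_kinematics(p,down(a+off))) is None else q[5].round(2) for p,a in ((G+[0,0,.134],np.radians(13)),(J+[0,0,.146],np.radians(-17)),(SEAT-.075*u+[0,0,.03],SY),(SEAT,SY))])
off=0
manip.set_gripper(.8)
manip.move_ptp(G+[0,0,.29],down(np.radians(13)+off))
p,d=manip.grab_frame("wrist"); cv2.imwrite("pics/w1.png",p[:,:,::-1])
for r in manip.look_for("wrist","rack"): print("wrist rack",np.round(r["at"],4),r["confidence"])
manip.move_l(G+[0,0,.134],max_speed=.15)
manip.set_gripper(0,40)
print(manip.current_grip_width(),manip.current_grip_force(),manip.current_force().round(2))
manip.move_l(G+[0,0,.26],max_speed=.15)
print(manip.current_grip_width(),manip.current_grip_force(),manip.current_force().round(2),manip.current_time())
p,d=manip.grab_frame("side");cv2.imwrite("pics/s2.png",cv2.resize(p[100:340,150:390,::-1],None,fx=2.5,fy=2.5)); np.savez("s2.npz",p=p,d=d)
E
```

```text
0 [np.float64(-0.12), np.float64(0.83), np.float64(-0.14), np.float64(-0.12)]
3.141592653589793 [None, np.float64(-2.32), None, None]
wrist rack [0.4407 0.0992 0.0793] 0.61
0.11263826014969065 40.31017363071442 [0.1  0.38 4.23]
0.11143127324838648 39.576215744018555 [ 0.09  0.2  -0.07] 12.4333
```

View pics/s2.png

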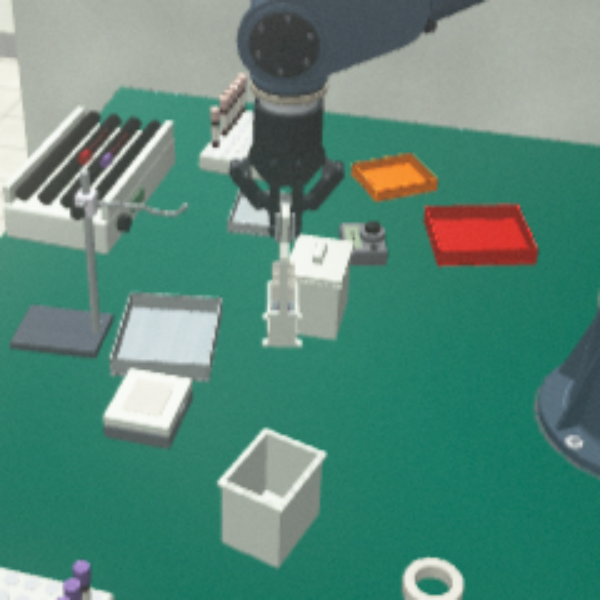

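View pics/w1.png

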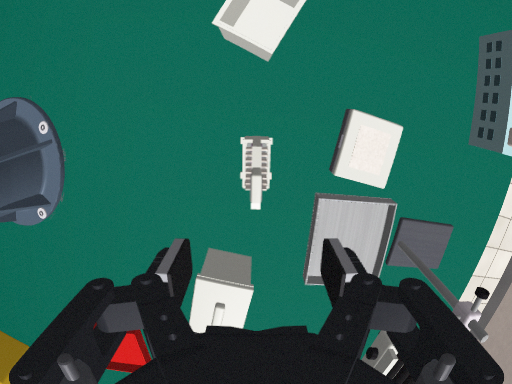

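Side view: the rack hangs upright in the fingers at (283,290), clear of the jar at (270,490). Wrist view before the grasp: the rack at (256,170), aligned with the fingers. I'll measure the held rack's position in the hand, then dip.

```bash
python3 - <<'E'
from h import *
s=np.load("s2.npz");P=cloud("side",s["d"])
m=(s["d"]>0)&(abs(P[...,0]-.4425)<.05)&(abs(P[...,1]-.0965)<.06)&(P[...,2]>.09)&(P[...,2]<.27);q=P[m]
h,e=np.histogram(q[:,2],np.arange(.09,.28,.01));print(h)
print("held rack zmin",np.percentile(q[:,2],[.5,2,5]).round(4))
b=q[q[:,2]<.2];print(cv2.minAreaRect((b[:,:2]*1000).astype(np.float32)))
J=np.array([.4065,.292,0]);a=np.radians(-17)
manip.move_ptp(J+[0,0,.27],down(a))
p,d=manip.grab_frame("side");np.savez("s3.npz",p=p,d=d);cv2.imwrite("pics/s3.png",cv2.resize(p[180:340,180:340,::-1],None,fx=3.6,fy=3.6))
p,d=manip.grab_frame("wrist");cv2.imwrite("pics/w3.png",p[:,:,::-1])
print(manip.current_time(),manip.current_ee_pos())
E
```

```text
[ 0  0  0 22 42 40 27 38 70 26 24 70 21  6 11 12 29 26  0]
held rack zmin [0.1242 0.1278 0.1303]
((444.1852111816406, 96.66770935058594), (44.809417724609375, 75.13731384277344), 13.574006080627441)
13.4833 [0.40685182 0.2910727  0.26978147]
```

View pics/s3.png

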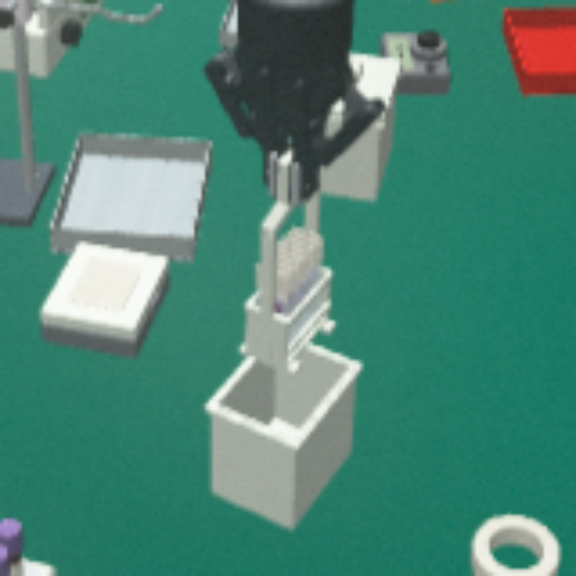

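View pics/w3.png

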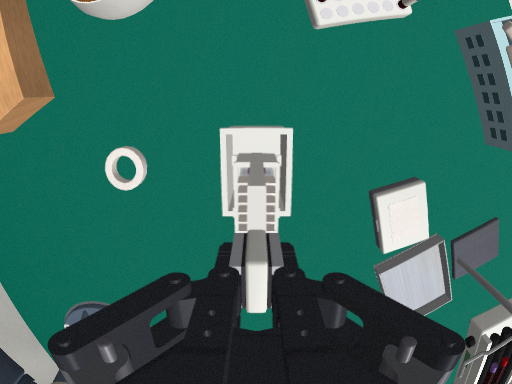

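The rack is aligned with the jar: in the wrist view the jar spans columns 220–292 and the rack is centred at 256. I'll dip it with force checks on the way, then carry it to the hook approach.

```bash
python3 - <<'E'
from h import *
J=np.array([.4065,.292,0]);ok=True
for z in (.225,.205,.185,.165,.148):
    manip.move_l(J+[0,0,z],max_speed=.1); f=manip.current_force();print(z,f.round(1))
    if np.linalg.norm(f)>8: ok=False;break
print(manip.current_time())
if ok:
    manip.dwell(1.0); manip.grab_frame("side")
    print([(np.round(r["at"],3),round(r["confidence"],2)) for n in("jar","rack") for r in manip.look_for("side",n)[:1]])
    manip.move_l(J+[0,0,.262],max_speed=.15)
    u=np.array([np.cos(SY),np.sin(SY),0]);A=SEAT-.08*u;A[2]=.246
    manip.move_l([.45,.2,.262],down(SY),max_speed=.2)
    manip.move_l(A,max_speed=.15)
    manip.dwell(.2)
    p,d=manip.grab_frame("side");np.savez("s4.npz",p=p,d=d)
    cv2.imwrite("pics/s4.png",cv2.resize(p[140:300,160:320,::-1],None,fx=3.7,fy=3.7,interpolation=cv2.INTER_CUBIC))
    P=cloud("side",d);m=(d>0)&(abs(P[...,0]-A[0])<.05)&(abs(P[...,1]-A[1])<.06)&(P[...,2]>.06)&(P[...,2]<.2)
    print("zmin",np.percentile(P[m][:,2],[.5,2,5]).round(4),cv2.minAreaRect((P[m][:,:2]*1000).astype(np.float32)))
print(manip.current_grip_width(),manip.current_time(),manip.current_ee_pos())
E
```

```text
0.225 [ 0.3 -0.2 -0.6]
0.205 [ 1.2  0.7 -2.5]
0.185 [ 1.4 -0.2 -2.3]
0.165 [ 0.5 -1.3 -1. ]
0.148 [-0.   0.8 -1.9]
15.45
[(array([0.399, 0.326, 0.06 ]), 0.94), (array([0.403, 0.304, 0.095]), 0.81)]
zmin [0.1111 0.115  0.116 ] ((531.7835693359375, 4.322589874267578), (74.36840057373047, 43.74112319946289), 76.75979614257812)
0.10925461741580508 20.0 [0.53556746 0.0031931  0.24608043]
```

View pics/s4.png

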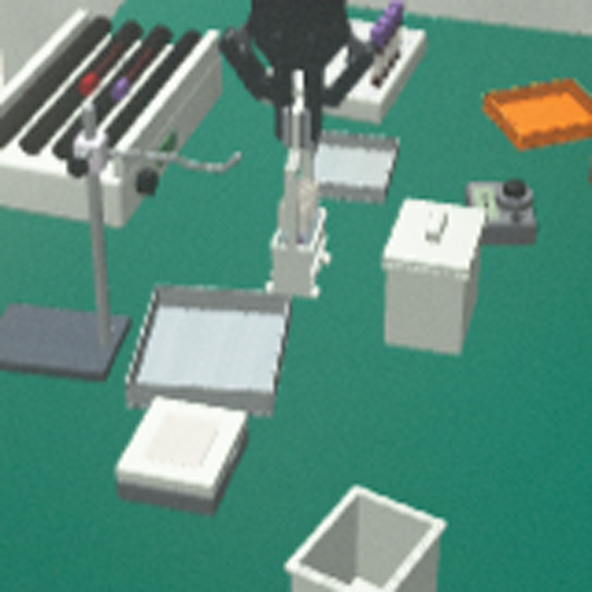

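The rack is just before the hook tip, in the side view at (298,240) with the tip at (238,157), and at the right height. But its yaw looks about -13° instead of +3°, so I check the tool rotation.

```bash
python3 - <<'E'
from h import *
R=manip.current_tcp_rot();print(R.round(3).tolist(),down(SY).round(3).tolist(),manip.current_qpos().round(3))
s=np.load("s4.npz");P=cloud("side",s["d"]);d=s["d"];A=manip.current_ee_pos()
for lo,hi in ((.105,.135),(.135,.17),(.17,.2),(.2,.225),(.225,.25)):
    m=(d>0)&(abs(P[...,0]-A[0])<.05)&(abs(P[...,1]-A[1])<.06)&(P[...,2]>lo)&(P[...,2]<hi);q=P[m]
    print(lo,len(q),cv2.minAreaRect((q[:,:2]*1000).astype(np.float32)))
p,d=manip.grab_frame("top");np.savez("t4.npz",p=p,d=d)
p,d=manip.grab_frame("wrist");np.savez("w4.npz",p=p,d=d);cv2.imwrite("pics/w4.png",p[100:350,100:450,::-1])
E
```

```text
[[-0.058, 0.998, 0.0], [0.998, 0.058, -0.0], [-0.0, 0.0, -1.0]] [[-0.058, 0.998, 0.0], [0.998, 0.058, 0.0], [0.0, 0.0, -1.0]] [-0.081  0.309  1.672  0.     1.161 -0.139]
0.105 107 ((526.5437622070312, 7.747283935546875), (75.90536499023438, 40.860107421875), 62.30386734008789)
0.135 138 ((538.0323486328125, 4.804393768310547), (37.695892333984375, 71.814453125), 4.201020240783691)
0.17 130 ((537.6657104492188, 4.122673034667969), (25.754955291748047, 69.4661636352539), 2.5792500972747803)
0.2 51 ((537.4307250976562, 3.6330299377441406), (10.616972923278809, 72.58793640136719), 3.488954782485962)
0.225 43 ((538.2860107421875, 19.87981605529785), (38.048892974853516, 18.161670684814453), 82.22013854980469)
```

View pics/w4.png

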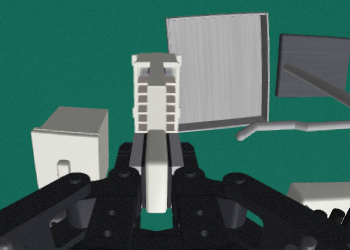

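The yaw is fine: the handle slices give 2.6–4.2°, and the first fit was thrown off by noise. I'll insert, lower and release, with force checks.

```bash
python3 - <<'E'
from h import *
u=np.array([np.cos(SY),np.sin(SY),0]);ok=True
for s in (-.04,-.02,0):
    p=SEAT+s*u;p[2]=.246;manip.move_l(p,max_speed=.08);f=manip.current_force();print(s,f.round(1))
    if np.linalg.norm(f)>8: ok=False;break
if ok:
    for z in (.236,.228,.223,.220,.218,.216):
        p=SEAT.copy();p[2]=z;manip.move_l(p,max_speed=.05);f=manip.current_force();print(z,f.round(1))
        if f[2]>2.5: break
p,d=manip.grab_frame("side");np.savez("s5.npz",p=p,d=d);cv2.imwrite("pics/s5.png",cv2.resize(p[120:270,150:300,::-1],None,fx=4,fy=4,interpolation=cv2.INTER_CUBIC))
print(manip.current_time(),manip.current_ee_pos())
E
```

```text
-0.04 [ 0.5  0.2 -1.1]
-0.02 [ 0.4  0.3 -2. ]
0 [-0.1 -0.5 -1.6]
0.236 [ 0.3  0.8 -1.7]
0.228 [-0.   0.3 -1.1]
0.223 [-0.8 -0.  -1.5]
0.22 [ 0.1 -0.4 -1.7]
0.218 [-4.4 -0.6  9.1]
23.0083 [0.6157305  0.00743595 0.21939625]
```

View pics/s5.png

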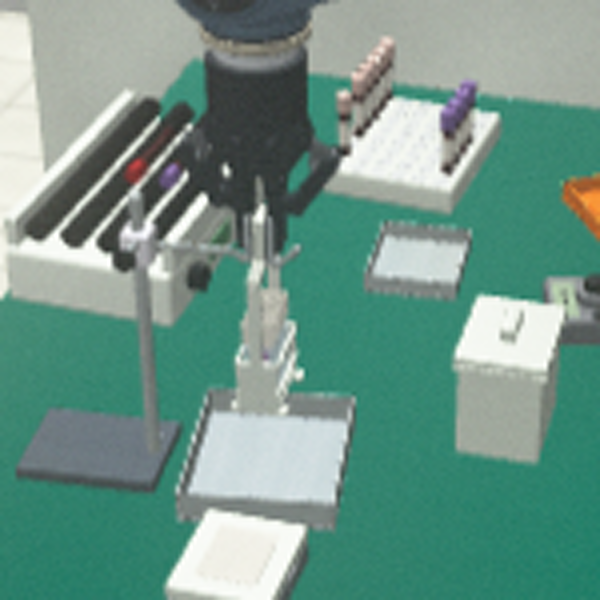

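The rack took the hook's load at TCP z≈0.219, exactly as predicted, and the picture shows the bar through the window at (262,255). I'll release and check.

```bash
python3 - <<'E'
from h import *
p=SEAT.copy();p[2]=.220;manip.move_l(p,max_speed=.05)
manip.set_gripper(.45);manip.dwell(.6)
p[2]=.33;manip.move_l(p,max_speed=.12)
K=np.array([.387,-.2985,0]);manip.move_ptp(K+[0,0,.2],best(K+[0,0,.2],0.3));manip.set_gripper(0)
c="side";q,d=manip.grab_frame(c);cv2.imwrite("pics/s6.png",cv2.resize(q[140:270,150:330,::-1],None,fx=4,fy=4,interpolation=cv2.INTER_CUBIC))
P=cloud(c,d);m=(d>0)&(abs(P[...,0]-.6155)<.035)&(abs(P[...,1]-.0075)<.05)&(P[...,2]>.06)&(P[...,2]<.3);q=P[m]
print("rack z",np.percentile(q[:,2],[1,99]).round(4))
for r in manip.look_for(c,"timer_start_top")+manip.look_for(c,"timer_start"): print(np.round(r["at"],4),round(r["confidence"],2))
m=(d>0)&(abs(P[...,0]-.387)<.03)&(abs(P[...,1]+.2985)<.03)&(P[...,2]>.042)&(P[...,2]<.06);print("key",P[m].mean(0).round(4),m.sum())
p,d=np.load("t4.npz")["p"],np.load("t4.npz")["d"];P=cloud("top",d);m=(d>0)&(abs(P[...,0]-.387)<.03)&(abs(P[...,1]+.2985)<.03)&(P[...,2]>.042)&(P[...,2]<.06);print("key",P[m].mean(0).round(4),m.sum(),np.percentile(P[m][:,2],[10,50,90]))
print(manip.current_time())
E
```

```text
rack z [0.087  0.2552]
key [ 0.3923 -0.2938  0.0479] 24
key [ 0.3866 -0.2958  0.0481] 41 [0.04293597 0.04869795 0.05169216]
27.4083
```

View pics/s6.png

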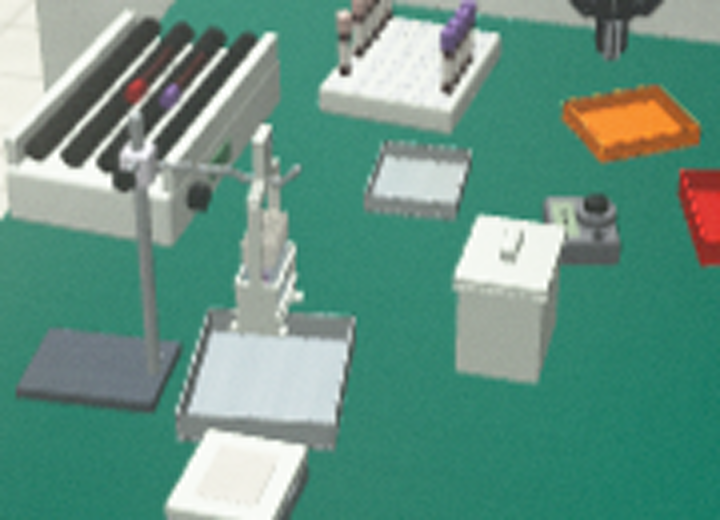

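The rack hangs free on the hook over the tray, underside at 0.087. Now the key, with its top at about (0.388, -0.297, 0.048).

```bash
python3 - <<'E'
from h import *
K=np.array([.388,-.297,0])
manip.move_l(K+[0,0,.056],max_speed=.15);f0=manip.current_force()[2]
for z in np.arange(.050,.036,-.0015):
    manip.move_l(K+[0,0,z],max_speed=.05);f=manip.current_force()[2]-f0;print(round(z,4),f.round(2))
    if f>6.5: break
manip.dwell(.2)
manip.move_l(K+[0,0,.2],max_speed=.15)
q,d=manip.grab_frame("top");P=cloud("top",d)
m=(d>0)&(abs(P[...,1]+.0)<.12)&(abs(P[...,0]-.62)<.1)&(P[...,2]>.018)&(P[...,2]<.031);print("tray rim",P[m].min(0).round(3),P[m].max(0).round(3))
print(manip.current_time())
E
```

```text
0.05 1.39
0.0485 0.36
0.047 2.18
0.0455 2.35
0.044 3.67
0.0425 3.85
0.041 16.5
tray rim [ 0.542 -0.082  0.018] [0.711 0.119 0.031]
31.7417
```

The force rose along the spring to about 4 N and then hit the stop, so the key was fully pressed. It is released now.

```bash
python3 -c "
from bench import manip
print(manip.sign_off())"
```

```text
the job is handed in; nothing more can be done
None
```

I handed the job in at about 32 s of the 72 s allowed: the tray is centred under the hook, the rack was dipped for over a second and now hangs free on the hook, and the start key was pressed and let up; the hand-in returned no verdict.

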